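# Set the air throttle and blow off a circuit board

## Task

A finished circuit board needs a blast of air at the set flow. First turn the throttle valve's handle until it lines up with its setting pointer (the handle's end facing the upright tab); then swing the sprung blow-off lever all the way to its stop and let it spring back. Do not work the lever before the valve is set, do not move the valve off its setting afterwards, and leave the parts bin, screwdriver, wire spool and the board in its tray alone.

Things in the scene. Friction and masses are not known exactly. Their poses are not given: they have to be found in the camera images.
- valve: Brass quarter-turn valve on a dark steel base plate 100 x 70 x 10 mm, fixed to the bench; its pipe (21 mm diameter, 150 mm long, axis 27 mm above the bench) runs along its y axis and turns down into the bench at both ends. Origin on the bench under the upright stem; z up. It may stand on the left or the right half of the bench.
- valve_stem (a point): point on the upright turning axis of the valve handle, at the handle's mid-height, 83 mm above the bench.
- handle (a joint): valve handle angle, rad: 0 = closed (handle across the pipe, pointing along the valve's -x), growing counter-clockwise seen from above up to 1.571 = fully open (along the pipe, pointing along the valve's -y). Limited to 0..1.571; stays where it is left, with stiff friction of about 0.22 N m.
- handle_grip (a point): point to grip on the straight plain steel handle, 62 mm out from the stem axis, at its mid-height 83 mm above the bench. The handle is a bar 14 mm wide and 14 mm high (76 to 90 mm above the bench) that reaches from a 28 mm diameter hub (up to 98 mm high) at the stem out to 94 mm from the axis. The point's x axis points outwards along the handle, z up.
- pointer: dark steel setting pointer, fixed: a thin arm 10 mm wide, 48 to 53 mm above the bench, under the handle, that reaches out from a collar round the valve stem and carries an upright tab at its end. Origin on the bench under the stem; its x axis points outwards along the arm. The handle is set when the handle's x axis is parallel to this x axis.
- pointer_tab (a point): top of the upright tab (6 mm radially x 8 mm wide, top 90 mm above the bench) at the end of the pointer, 103 mm from the stem axis, 6 mm beyond the handle's end when they line up.
- blow_block: aluminium blow-off block 60 x 46 x 40 mm on a dark steel base plate 90 x 80 x 8 mm, fixed to the bench, with a thin steel nozzle tube (up to 51 mm above the bench) that runs out on its +x side over the board. Origin on the bench under its centre, z up; the lever pivots about the block's y axis, 56 mm above the origin.
- lever (a joint): blow-off lever angle, rad: 0 = at rest, leaning 0.375 rad from upright towards the block's -x; pushing it towards the block's +x makes it grow to 0.75 = stop. A spring returns it to 0 (about 2 N at the knob to start, 5.5 N at the stop).
- lever_knob (a point): centre of the black ball knob (21 mm diameter) at the top of the lever, an 11 mm diameter steel rod; 82 mm from the pivot, 132 mm above the bench at rest and at the stop, 138 mm when upright.
- board_tray: fixed black tray 150 x 120 x 12 mm with a circuit board 110 x 90 mm in it, parts on it up to 21 mm high; origin under its centre. In front of the nozzle, about 170 mm from the block's origin along the block's +x. Not to be touched.
- parts_bin: bystander: loose black bin 110 x 130 x 50 mm with small metal parts, beyond the valve; origin under its centre.
- screwdriver: bystander: loose screwdriver, 160 mm long, lying between valve and blow-off block; origin under its middle.
- wire_spool: bystander: loose grey spool, 48 mm diameter, 38 mm high, standing near the middle, on the robot's side of the screwdriver; origin under its centre.
Mind the look-alikes: they are no part of the job. Leave any orange look-alike of the blow_block alone. Leave any blue look-alike of the valve alone.

How it is judged (in metres and radians):
On the way, in this order (a step that is already met when the one before it is completed fails the run):
1. the valve handle stands still within 0.09 rad of the pointer, with the lever still at rest (angle between the x axis of handle_grip and the x axis of pointer, either way round below 0.09 rad and velocity of joint handle between -0.03 and 0.03 rad/s and value of joint lever below 0.1 rad), for 0.3 s.
2. the lever is at its stop (over 0.68 rad) with the valve still set (angle between the x axis of handle_grip and the x axis of pointer, either way round below 0.09 rad and value of joint lever above 0.68 rad), for 0.1 s.
At the end, for the whole second after the job is handed in: the handle is at rest within 0.09 rad (5 degrees) of the pointer's direction, the lever has sprung back to within 0.06 rad of rest, and the bin, screwdriver and spool are within 15 mm of where they began (angle between the x axis of handle_grip and the x axis of pointer, either way round below 0.09 rad and value of joint lever below 0.06 rad and velocity of joint handle between -0.03 and 0.03 rad/s and distance of each of parts_bin, screwdriver, wire_spool from where it was at the start of the episode below 0.015 m); the robot touches nothing.
It fails at once if the lever is worked (beyond 0.3 rad) while the valve is not within 0.09 rad of the pointer (not (angle between the x axis of handle_grip and the x axis of pointer, either way round below 0.09 rad) and value of joint lever above 0.3 rad).
It fails at once if the board or its tray is touched (over 1 N) (contact force between any of the fingers, the arm and board_tray above 1 N).
It fails at once if a bystander is moved by more than 15 mm (distance of any of parts_bin, screwdriver, wire_spool from where it was at the start of the episode above 0.015 m).
It also fails if it takes over 56 s, if anything falls off the work surface, if the arm or the gripper's body presses on something with over 40 N, if the wrist force passes 120 N, or if a joint passes its speed limit or range.

## Robot

A 6-joint arm with a two-finger parallel gripper is mounted at the origin on the work surface. World frame = base frame: x ahead of the robot, y to its left, z up, the work surface at z = 0. Lengths are in mm, angles in rad, forces in N, time in s.
With the tool pointing down it reaches from about 275 to 975 mm from the base axis. Payload 8.4 kg.
Tool frame: the origin (TCP) lies where the fingers leave the gripper's body, on its centre line; the fingertips stand 88 mm ahead of it and the grasp point (between the pads) lies 69 mm ahead of it (r.tips_ahead is the distance from the TCP to the fingertips, in mm); z points along the fingers, y is the line along which they close (so a half turn about z gives the same grasp; the last joint's range is limited). The gripper opens to 92 mm and grips with 3 to 60 N. Pads are 20 mm wide; open, the fingers measure 128 mm over their backs; the gripper's body (75 mm by 189 mm) begins 69 mm behind the grasp point.
Start: joints at [1.183, 0.353, 1.633, -0, 1.155, -0.002], TCP at [235.187, 579.065, 302.683] pointing down, gripper open.
Joint ranges: [-2.63, 2.63], [-0.92, 2.1], [0.06, 2.66], [-1.3, 4.44], [0, 2.69], [-3.02, 3.02]. Speed limits (rad/s): [2.22, 2.22, 2.79, 3.14, 3.14, 3.14].

## Interface

Orientations are given as a unit quaternion [x, y, z, w].
In Python, from bench import r gives the robot as it stands.
- The arm moves only by the tool move_arm, never from a script. Its argument "rows" is a list of rows, each a list of 7 numbers: the turn, a rotation vector about the tool's x, y, z normalised to -1 to 1, where 1 is 90 degrees, then the shift along the tool's x, y, z normalised to -1 to 1, where 1 is 300 mm, then the finger opening in mm, from 0 to 91.9. A call has 1 to 5 rows; each row is the pose to reach, as a shift and turn from the pose commanded when the call began, along the tool's axes at that moment; what a row does not reach only later rows make up. A row lasts 1/12 s, in which the tool goes at most 41.7 mm and 7.16 degrees, less where a joint would pass 70% of its speed; a pose out of reach is approached as far as the arm can. A call with a number of a shift or a turn outside -1 to 1 is refused whole. A call with a gripper value outside its range is refused whole. The fingers move at their own pace and stop on an object; "grip_force" is the grip in N (left out, the last holds). Time passes only in rows, so rows that repeat a pose let the fingers close. It gives the time, the measured TCP pose, the force, the opening and the grip force at its end, in the units of the state.
- r.get_state(): the state, without advancing time (a new reading comes with each control period).
- r.read_camera(name): name is "side" or "top" or "wrist"; returns a dict with "img" (384x512x3 uint8, blue, green, red), "z_map" (384x512 float32, mm along the optical axis (not along the pixel's ray), 0 where there is no reading), "fov_y" (degrees; the focal length in pixels is half the picture's height over the tangent of half this angle, whatever the lens; pixels are square), "cx", "cy" (the principal point, pixels), "rvec" (rotation vector, rad) and "tvec" (3), from world to camera coordinates, as OpenCV has them; the wrist camera has in their place "T_tool_cam" (4x4, takes a point from camera to tool coordinates, whose origin is the TCP and whose axes are the flange's). Camera axes: x right, y down, z forward; pixel columns grow to the right and rows downward; lengths in mm; the calibration is good to about 2 mm. The wrist camera is an equidistant fisheye: a pixel r from the principal point sees the ray r / f radians off the axis. A picture is of the moment at which its call begins: read the wrist's pose just before it.
- r.finish_job(): hands the job in; it is judged then, once.
Trained networks look in a picture, given as the dict that the camera call returned (one of the last four; its "shot" number tells which), for a name from the list of things; names that differ only in an ending like _2 or _b are one class to them, and where a whole thing is asked for, a point or a joint stands for the part that bears it (a point fixed in the world has none). Each returns a list of dicts, best first, with "score" (0 to 1); they miss things now and then, are a little off and sometimes report something else, mostly with a low value. They report only what shows in the picture. A call takes as long as a camera call. They do not tell look-alikes from the thing itself.
- r.regions_of(query, picture): "mask" (384x512 bool, what is visible of it) and "extent" ([left, top, right, bottom] in pixels, round what is visible of it).
- r.mark_of(query, picture): "centre" ([row, column] in pixels: a listed point, or the origin of a listed thing).
The state is a dict: "clock": time; "joints": joint angles; "dq": joint speeds; "joint_efforts": joint torques, N m; "tool_pos": TCP position; "tool_rot": TCP orientation; "force": force on the tool from outside, world axes, zero at the start; "torque": the same for the moment, N m; "finger_gap": finger opening in mm; "finger_force": force on a finger pad.
Only numpy, scipy, OpenCV 4.12 (cv2) and the standard library are available. Lean on these libraries where they do the work, as an engineer would, in place of code of your own. Each camera call takes 0.05 s, during which the arm holds its last target. There are 200 camera calls.

## Working session

There is one attempt and no reset: what is moved stays moved. The work goes in short steps, Python scripts to look and compute and a tool call to move; the robot and the scene stay as the last step left them, time stands still between calls to the robot, and variables do not carry over. Pictures are saved under pics/ and viewed, at most 10 in all, crops included, and the job is handed in when it is done.

Besides the shell and the picture viewer there is one more tool, called after "Request:" by a JSON object that holds its "method" and its "body", one argument or row to a line. move_arm: Moves the arm, as the interface text tells. Scaled input: -1 to 1 covers 300 mm each way for a shift and 90 degrees each way for a turn. Its arguments: {"type":"object","properties":{"rows":{"type":"array","items":{"type":"array","items":{"type":"number"}}},"grip_force":{"type":"number"}},"required":["rows"]}

```bash
ls; mkdir -p pics; cat > h.py <<'E'
import numpy as np, cv2
from scipy.spatial.transform import Rotation as R
from bench import r
def cam(n):
    s=r.get_state(); c=r.read_camera(n); c['n']=n
    h=c['img'].shape[0]; c['f']=h/2/np.tan(np.radians(c['fov_y'])/2)
    if n=='wrist':
        T=np.eye(4);T[:3,:3]=R.from_quat(s['tool_rot']).as_matrix();T[:3,3]=s['tool_pos']
        c['T']=T@np.array(c['T_tool_cam'])
    else:
        M=np.eye(4);M[:3,:3]=cv2.Rodrigues(np.array(c['rvec'],float))[0];M[:3,3]=np.ravel(c['tvec'])
        c['T']=np.linalg.inv(M)
    return c
def ray(c,row,col):
    x=(col-c['cx'])/c['f'];y=(row-c['cy'])/c['f']
    if c['n']=='wrist':
        t=np.hypot(x,y); k=np.sin(t)/max(t,1e-9); d=np.array([x*k,y*k,np.cos(t)])
    else: d=np.array([x,y,1.])
    return c['T'][:3,3],c['T'][:3,:3]@d, d
def at_z(c,row,col,z):
    o,d,_=ray(c,row,col); return o+d*(z-o[2])/d[2]
def at_depth(c,row,col):
    o,d,l=ray(c,row,col); return o+d*c['z_map'][int(round(row)),int(round(col))]/l[2]
def proj(c,p):
    q=np.linalg.inv(c['T'])@np.append(p,1); q=q[:3]
    if c['n']=='wrist':
        t=np.arctan2(np.hypot(q[0],q[1]),q[2]);k=t/max(np.hypot(q[0],q[1]),1e-9);x,y=q[0]*k,q[1]*k
    else: x,y=q[0]/q[2],q[1]/q[2]
    return y*c['f']+c['cy'],x*c['f']+c['cx']
E
cat > look.py <<'E'
from h import *
np.set_printoptions(precision=1,suppress=True)
Z={'valve':0,'valve_stem':83,'handle_grip':83,'pointer':0,'pointer_tab':90,'blow_block':0,'lever_knob':132,'board_tray':0,'parts_bin':0,'screwdriver':0,'wire_spool':0}
s=r.get_state();print(s['clock'],s['tool_pos'],s['tool_rot'])
cs=[cam(n) for n in('top','side','wrist')]
for c in cs:
    cv2.imwrite(f"pics/{c['n']}1.png",c['img']); print(c['n'],c['T'][:3,3],c['f'])
    for k,z in Z.items():
        for m in r.mark_of(k,c)[:3]:
            print(k,round(m['score'],2),np.array(m['centre']),at_z(c,*m['centre'],z)[:2])
cv2.imwrite('pics/both1.png',cv2.resize(np.vstack([cs[0]['img'],cs[1]['img']]),None,fx=.78,fy=.78))
E
python3 look.py
```

```text
pics
0.0 [235.  578.7 302. ] [ 0.2  1.  -0.  -0. ]
top [ 382.7  -63.3 1340.2] 426.81300337651703
valve 0.96 [261.7 160.9] [340.  207.2]
valve 0.58 [199.8 172.8] [533.1 179.1]
valve_stem 0.91 [266.7 154.5] [328.  208.3]
valve_stem 0.82 [196.1 167. ] [534.5 181.8]
handle_grip 0.78 [217.5 168.2] [471.1 175.3]
handle_grip 0.78 [293.3 160.4] [253.2 187.5]
pointer_tab 0.48 [215.2 195.1] [478.9  95.6]
blow_block 0.89 [209.1 353.5] [ 514.7 -391.5]
blow_block 0.87 [194.3 298.5] [ 558.4 -217.7]
lever_knob 0.46 [212.1 366.8] [ 493.9 -396.9]
board_tray 0.56 [142.4 301.3] [ 727.3 -226.2]
parts_bin 0.83 [153.9 177.6] [681.4 170.4]
screwdriver 0.74 [197.6 306. ] [ 548.4 -241.5]
screwdriver 0.63 [192.3 232. ] [560.7  -7. ]
wire_spool 0.7 [231.7 230.6] [436.4  -5.8]
wire_spool 0.65 [213.9 197. ] [490.  101.2]
side [517.9 646.2 866.2] 415.1635840195439
valve 0.74 [289.2 248.1] [535.4 168.3]
valve 0.65 [306.8 341.6] [324.  202.9]
valve_stem 0.9 [272.3 253.9] [523.  173.3]
valve_stem 0.57 [288.4 347.4] [325.8 203.2]
handle_grip 0.93 [278.4 278.3] [470.5 185.9]
handle_grip 0.63 [284.6 370.5] [275.8 192.2]
handle_grip 0.42 [287.3 245.7] [538.9 209.9]
pointer 0.64 [292.7 248.6] [533.8 177.1]
pointer 0.46 [285.5 183.7] [685.1 165.2]
pointer_tab 0.65 [239.1 271.4] [486.   89.4]
blow_block 0.84 [171.4 243.1] [ 566.8 -214.2]
blow_block 0.8 [128.4 260.5] [ 520.3 -414.9]
blow_block 0.72 [134.7 256.4] [ 532.7 -382.5]
lever_knob 0.45 [138.2 258. ] [ 525.7 -211.4]
lever_knob 0.45 [100.9 273.4] [ 484.4 -383.8]
board_tray 0.57 [165.2 187.7] [ 732.9 -232.3]
parts_bin 0.8 [284.6 183.8] [685.2 162.9]
parts_bin 0.46 [273.8 250.7] [531.  127.6]
parts_bin 0.41 [171.6 242.1] [ 569.7 -213.2]
screwdriver 0.96 [232.2 237.4] [570.    7.1]
wire_spool 0.81 [224.4 285.6] [445.3 -23.8]
wrist [157.7 609.2 384.2] 297.3186396354542
```

View pics/both1.png

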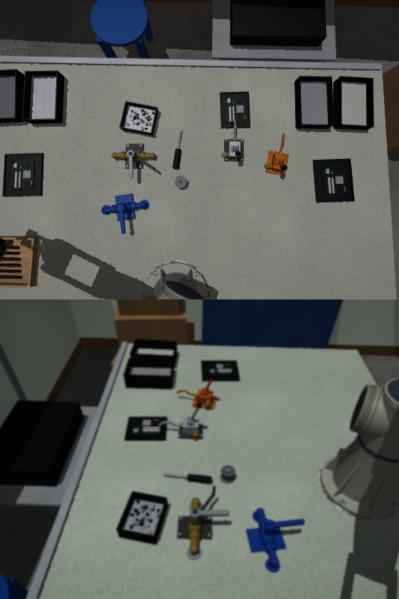

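```bash
python3 - <<'E'
import cv2,numpy as np
t=cv2.imread('pics/top1.png');s=cv2.imread('pics/side1.png')
a=cv2.resize(t[160:310,100:220],(480,600),interpolation=3)
b=cv2.resize(s[225:325,220:300],(320,400),interpolation=3);b2=cv2.resize(t[170:240,270:390],(320,187),interpolation=3)
b=np.vstack([b,b2,np.zeros((13,320,3),np.uint8)])
cv2.imwrite('pics/crop1.png',np.hstack([a,b]))
E
```

```text
(no output)
```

View pics/crop1.png

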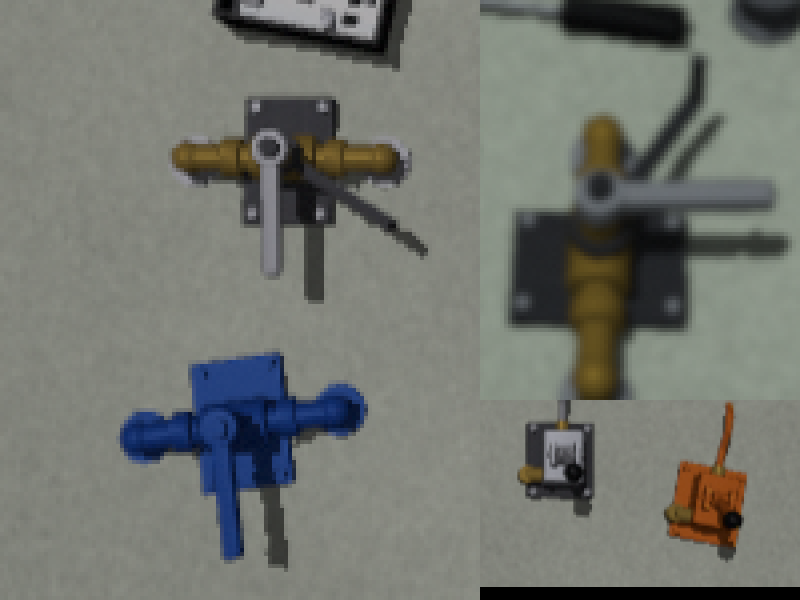

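The top view shows two candidates for each fixture:
- **Valves:** the brass one is at top px (row 196, col 167) and the blue one is at (267, 155). The brass one is the valve meant, because the blue one is the named look-alike.
- **Blocks:** the aluminium one is at top px (194, 298) and the orange one is at (209, 353). The aluminium one is meant.

The enlarged crop confirms both choices. The pointer's tab shows at top px (~217, 192). Next I'll bring the wrist camera over the brass valve.

```bash
cat > plan.py <<'E'
from h import *
def plan(x,y,z,yaw):
    "yaw = world angle (deg) of tool y, tool pointing down; prints row numbers"
    s=r.get_state(); A=R.from_quat(s['tool_rot']); a=np.radians(yaw)
    yv=np.array([np.cos(a),np.sin(a),0]); zv=np.array([0,0,-1.]); xv=np.cross(yv,zv)
    B=R.from_matrix(np.array([xv,yv,zv]).T)
    t=(A.inv()*B).as_rotvec()/(np.pi/2); d=A.inv().apply(np.array([x,y,z])-s['tool_pos'])/300
    yy=A.as_matrix()[:,1]; print('t',s['clock'],'now',np.round(s['tool_pos'],1),'yaw',round(np.degrees(np.arctan2(yy[1],yy[0])),1),'j6',np.round(s['joints'][5],2))
    print('turn',np.round(t,4),'shift',np.round(d,4),'mm',round(np.linalg.norm(d)*300))
if __name__=='__main__':
    import sys; plan(*map(float,sys.argv[1:]))
E
python3 plan.py 490 160 300 90
```

```text
t 1.8 now [235.2 579.1 302.7] yaw 67.9 j6 -0.0
turn [ 0.      0.     -0.2456] shift [-1.3126 -0.9746  0.009 ] mm 490
```

Request:
{"method": "move_arm", "body": {
  "rows": [
    [0,0,0,-0.11,-0.08,0,91],
    [0,0,0,-0.22,-0.16,0,91],
    [0,0,0,-0.33,-0.245,0,91],
    [0,0,0,-0.44,-0.325,0,91],
    [0,0,0,-0.55,-0.405,0,91]
  ]
}}

```text
clock: 2.22
tool_pos: [342.8, 402.8, 302.8]
tool_rot: [0.191, 0.982, 0.0, 0.0]
force: [0.3, 0.6, 0.2]
finger_gap: 90.9
finger_force: 0.0
```

Request:
{"method": "move_arm", "body": {
  "rows": [
    [0,0,0,-0.11,-0.08,0,91],
    [0,0,0,-0.22,-0.16,0,91],
    [0,0,0,-0.33,-0.245,0,91],
    [0,0,0,-0.44,-0.325,0,91],
    [0,0,0,-0.55,-0.405,0,91]
  ]
}}

```text
clock: 2.63
tool_pos: [450.2, 227.9, 303.0]
tool_rot: [0.192, 0.981, 0.0, 0.0]
force: [0.7, 1.0, -0.9]
finger_gap: 91.0
finger_force: 0.0
```

Request:
{"method": "move_arm", "body": {
  "rows": [
    [0,0,-0.07,-0.1,-0.08,0,91],
    [0,0,-0.14,-0.21,-0.16,0,91],
    [0,0,-0.2,-0.21,-0.16,0,91],
    [0,0,-0.2456,-0.21,-0.16,0,91],
    [0,0,-0.2456,-0.21,-0.16,0,91]
  ]
}}

```text
clock: 3.05
tool_pos: [490.2, 160.7, 302.7]
tool_rot: [-0.001, 1.0, 0.0, 0.0]
force: [0.4, 0.1, -0.2]
finger_gap: 90.9
finger_force: 0.0
```

```bash
cat > look2.py <<'E'
from h import *
import sys
np.set_printoptions(precision=1,suppress=True)
Z={'valve_stem':83,'handle_grip':83,'pointer_tab':90,'valve':0,'lever_knob':132,'blow_block':0}
s=r.get_state();print(s['clock'],s['tool_pos'],s['joints'])
c=cam('wrist');cv2.imwrite(f'pics/w{sys.argv[1]}.png',c['img']);print(c['T'])
import pickle;pickle.dump(c,open(f'c{sys.argv[1]}.pkl','wb'))
for k,z in Z.items():
    for m in r.mark_of(k,c)[:2]:
        print(k,round(m['score'],2),np.array(m['centre']),at_z(c,*m['centre'],z)[:2],at_depth(c,*m['centre']))
E
python3 look2.py 2
```

```text
3.05 [490.2 160.7 302.7] [ 0.3  0.2  1.9  0.   1.1 -1.3]
[[ -0.    1.    0.3 406.6]
 [  1.    0.   -0.  159.3]
 [ -0.    0.3  -1.  384.8]
 [  0.    0.    0.    1. ]]
valve_stem 0.74 [ 24.8 307.6] [327.6 205.7] [331.6 203.4  97.9]
valve_stem 0.56 [217.3 277.5] [532.8 177.4] [526.6 176.5  97.9]
pointer_tab 0.56 [170.9 196.3] [478.6  92.1] [478.4  92.3  90.8]
valve 0.96 [ 39.9 297.5] [327.3 205.3] [337.5 199.4  49.3]
valve 0.87 [192.6 271.7] [531.1 173.8] [503.1 170.5  86.6]
blow_block 0.73 [211.2  36.4] [ 567.5 -232.9] [ 553.3 -198.2   34. ]
```

View pics/w2.png

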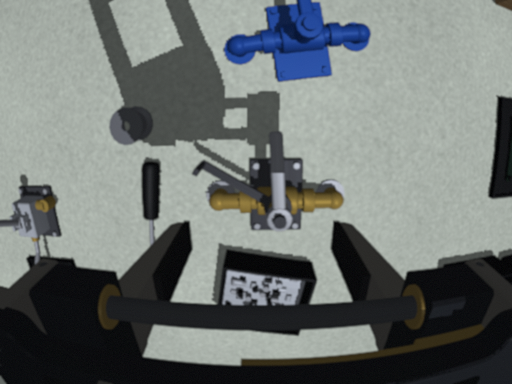

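The wrist picture shows the brass valve's hub at (row 219, col 280), the handle running up to (135, 277), the pointer arm ending in the tab at (170, 197), and the bin, screwdriver and spool clear of it. I'll fit the geometry from its depth map.

```bash
cat > fit.py <<'E'
from h import *
import pickle,sys
np.set_printoptions(precision=2,suppress=True)
c=pickle.load(open(sys.argv[1],'rb'))
cx,cy=map(float,sys.argv[2:4])
P=[]
for i in range(0,384):
    for j in range(0,512):
        if c['z_map'][i,j]>0: P.append(at_depth(c,i,j))
P=np.array(P); np.save('P.npy',P)
d=np.hypot(P[:,0]-cx,P[:,1]-cy)
hub=P[(d<30)&(P[:,2]>94)&(P[:,2]<104)]; print('hub',len(hub),hub.mean(0),hub.min(0),hub.max(0))
h=P[(d<100)&(d>22)&(P[:,2]>85)&(P[:,2]<93.5)]
S=np.array([(hub[:,0].min()+hub[:,0].max())/2,(hub[:,1].min()+hub[:,1].max())/2])
def line(Q,n):
    m=Q[:,:2].mean(0);u=np.linalg.svd(Q[:,:2]-m)[2][0]; u=u*np.sign(u@(m-S)); 
    off=(S-m)@np.array([-u[1],u[0]]); print(n,len(Q),'ang',np.degrees(np.arctan2(u[1],u[0])),'dist stem to line',off,'rad',np.sort((Q[:,:2]-S)@u)[[0,-1]],'z',np.median(Q[:,2]))
print('stem',S)
rel=h[:,:2]-S; th=np.degrees(np.arctan2(rel[:,1],rel[:,0]))%360
rad=np.hypot(rel[:,0],rel[:,1])
for n,m in (('handle',rad<94.5),):
    line(h[m],n)
tab=P[(abs(d-103)<8)&(P[:,2]>82)&(P[:,2]<96)]; t=tab.mean(0)[:2] if len(tab) else S
print('tab',len(tab),t,tab[:,2].max() if len(tab) else 0,'ang',np.degrees(np.arctan2(*(t-S)[::-1])),'r',np.linalg.norm(t-S))
a=P[(d<98)&(d>32)&(P[:,2]>46)&(P[:,2]<56)]
line(a,'arm')
E
python3 fit.py c2.pkl 530 179
```

```text
hub 134 [531.91 178.78  97.82] [525.21 172.89  94.27] [539.11 184.63  99.58]
stem [532.16 178.76]
handle 879 ang -176.0803704359107 dist stem to line 1.0106124967209509 rad [23.56 93.38] z 89.78213029171815
tab 51 [478.86  91.56] 91.11109656631095 ang -121.43449484004277 r 102.19545420072599
arm 530 ang -120.74742111616716 dist stem to line 0.7979551630190672 rad [32.27 98.86] z 52.4176467742999
```

```bash
python3 plan.py 470.2 175.5 156 93.9
```

```text
t 3.4 now [489.6 162.  302.7] yaw 90.0 j6 -1.25
turn [ 0.      0.     -0.0434] shift [0.0647 0.0449 0.489 ] mm 149
```

Request:
{"method": "move_arm", "body": {
  "rows": [
    [0,0,-0.0434,0.0647,0.045,0.05,50],
    [0,0,-0.0434,0.0647,0.045,0.16,50],
    [0,0,-0.0434,0.0647,0.045,0.27,50],
    [0,0,-0.0434,0.0647,0.045,0.38,50],
    [0,0,-0.0434,0.0647,0.045,0.46,50]
  ]
}}

```text
clock: 3.82
tool_pos: [469.4, 175.2, 162.6]
tool_rot: [-0.034, 0.999, -0.0, -0.001]
force: [-0.4, -0.6, 0.2]
finger_gap: 59.7
finger_force: 0.0
```

Request:
{"method": "move_arm", "body": {
  "rows": [
    [0,0,0,0,0,0.029,50],
    [0,0,0,0,0,0.029,40],
    [0,0,0,0,0,0.029,40],
    [0,0,0,0,0,0.029,30]
  ]
}}

```text
clock: 4.15
tool_pos: [471.3, 175.5, 157.5]
tool_rot: [-0.034, 0.999, 0.0, 0.001]
force: [1.0, 0.8, 0.0]
finger_gap: 35.3
finger_force: 0.0
```

```bash
python3 plan.py 470.2 175.5 156 93.9; python3 look2.py 3
```

```text
t 4.15 now [471.3 175.5 157.5] yaw 93.9 j6 -1.29
turn [0.0004 0.0014 0.0001] shift [0.0038 0.0002 0.0049] mm 2
4.15 [471.3 175.5 157.5] [ 0.4  0.4  2.  -0.   0.8 -1.3]
[[ -0.1   1.    0.3 387.8]
 [  1.    0.1   0.  168.5]
 [  0.    0.3  -1.  239.4]
 [  0.    0.    0.    1. ]]
valve_stem 0.82 [324.8 261.9] [535.9 179.3] [448.3 172.9 175.5]
handle_grip 0.62 [244.9 261.7] [471.2 174.6] [467.9 174.4  89.1]
pointer_tab 0.57 [247. 125.] [477.5  90.7] [477.2  91.   90.5]
valve 0.68 [258.4 258.3] [529.9 175.7] [476.9 173.   89.4]
valve 0.58 [ 30.7 313.8] [327.8 206.5] [338.4 199.8  42.4]
```

View pics/w3.png

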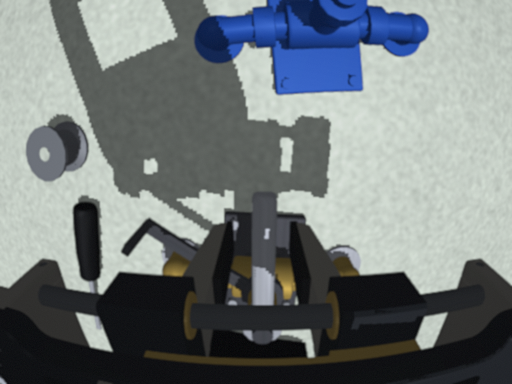

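The fingers straddle the handle, which shows at col 263, and the pointer tab at (247, 125) is clear. I'll close the gripper and then turn along the arc.

Request:
{"method": "move_arm", "body": {
  "rows": [
    [0,0,0,0,0,0,8],
    [0,0,0,0,0,0,8],
    [0,0,0,0,0,0,8],
    [0,0,0,0,0,0,8],
    [0,0,0,0,0,0,8]
  ],
  "grip_force": 30
}}

```text
clock: 4.92
tool_pos: [470.3, 175.3, 156.1]
tool_rot: [-0.034, 0.999, 0.0, -0.0]
force: [-1.9, 2.7, 2.7]
finger_gap: 13.9
finger_force: 30.0
```

Request:
{"method": "move_arm", "body": {
  "rows": [
    [0,0,-0.0613,-0.001,-0.02,0,8],
    [0,0,-0.1227,-0.0038,-0.0396,0,8],
    [0,0,-0.184,-0.0086,-0.0589,0,8],
    [0,0,-0.2453,-0.0152,-0.0777,0,8],
    [0,0,-0.3067,-0.0235,-0.0957,0,8]
  ]
}}

```text
clock: 5.33
tool_pos: [479.5, 147.2, 156.1]
tool_rot: [-0.274, 0.962, 0.0, 0.0]
force: [-0.5, 5.7, 0.6]
finger_gap: 13.8
finger_force: 30.0
```

Request:
{"method": "move_arm", "body": {
  "rows": [
    [0,0,-0.0613,-0.001,-0.02,0,8],
    [0,0,-0.1227,-0.0038,-0.0396,0,8],
    [0,0,-0.184,-0.0086,-0.0589,0,8],
    [0,0,-0.2453,-0.0152,-0.0777,0,8],
    [0,0,-0.3067,-0.0235,-0.0957,0,8]
  ]
}}

```text
clock: 5.75
tool_pos: [500.7, 126.5, 156.1]
tool_rot: [-0.495, 0.869, 0.0, 0.0]
force: [-0.7, 6.3, 1.4]
finger_gap: 13.4
finger_force: 30.0
```

Request:
{"method": "move_arm", "body": {
  "rows": [
    [0,0,0,0,0,0,8],
    [0,0,0,0,0,0,8]
  ]
}}

```text
clock: 5.92
tool_pos: [500.9, 126.3, 156.0]
tool_rot: [-0.492, 0.871, -0.0, 0.001]
force: [1.4, 4.0, 0.2]
finger_gap: 13.7
finger_force: 30.0
```

```bash
python3 plan.py 500 125 156 149.1; python3 look2.py 4
```

```text
t 5.9167 now [500.9 126.3 156. ] yaw 149.0 j6 -2.36
turn [-0.0004  0.0006 -0.0016] shift [0.0053 0.0002 0.0002] mm 2
5.9167 [500.9 126.3 156. ] [ 0.2  0.4  2.   0.   0.8 -2.4]
[[ -0.9   0.5   0.2 457.9]
 [  0.5   0.8   0.3  53.1]
 [ -0.    0.3  -1.  238.1]
 [  0.    0.    0.    1. ]]
valve_stem 0.95 [324.  261.4] [533.1 178.4] [489.2 105.3 173.5]
handle_grip 0.6 [248.4 261.2] [501.7 125.9] [499.8 122.8  89.6]
pointer_tab 0.84 [185.2 261.7] [480.4  90.9] [480.4  91.   89.7]
valve 0.94 [262.4 259. ] [534.6 176.7] [505.7 130.1  89.7]
valve 0.6 [176.8 455.2] [328.7 202.8] [344.9 184.   29.8]
```

Request:
{"method": "move_arm", "body": {
  "rows": [
    [0,0,0,0,0,0,50],
    [0,0,0,0,0,0,50],
    [0,0,0,0,0,0,50],
    [0,0,0,0,0,-0.03,50],
    [0,0,0,0,0,-0.1,50]
  ]
}}

```text
clock: 6.68
tool_pos: [498.7, 125.6, 184.6]
tool_rot: [-0.493, 0.87, 0.001, -0.002]
force: [1.3, 0.8, -0.1]
finger_gap: 44.8
finger_force: 0.0
```

Request:
{"method": "move_arm", "body": {
  "rows": [
    [0,0,0,0.03,0,-0.13,50],
    [0,0,0,0.06,0,-0.25,50],
    [0,0,0,0.1,0,-0.37,50],
    [0,0,0,0.1,0,-0.4,50],
    [0,0,0,0.1,0,-0.4,50]
  ]
}}

```text
clock: 7.1
tool_pos: [486.0, 100.2, 309.6]
tool_rot: [-0.493, 0.87, -0.001, 0.003]
force: [0.8, -0.1, 0.4]
finger_gap: 49.8
finger_force: 0.0
```

```bash
python3 look2.py 5; python3 fit.py c5.pkl 532 179.8; python3 - <<'E'
import cv2
i=cv2.imread('pics/w5.png');cv2.imwrite('pics/w5c.png',cv2.resize(i[100:300,150:400],(750,600)))
E
```

```text
7.1 [486.  100.2 309.6] [ 0.2  0.1  1.9 -0.   1.1 -2.4]
[[ -0.9   0.5   0.2 442.8]
 [  0.5   0.8   0.3  26.8]
 [ -0.    0.3  -1.  391.3]
 [  0.    0.    0.    1. ]]
valve_stem 0.56 [255.5 262.4] [535.1 181.3] [530.6 173.9  97.8]
valve_stem 0.56 [189.2 417.5] [333.2 205.5] [335.9 200.9  90.9]
handle_grip 0.95 [156.2 458.4] [263.2 197.6] [267.7 193.4  90.7]
handle_grip 0.88 [204.9 264.1] [500.4 126.8] [499.1 124.7  89.5]
pointer_tab 0.54 [204.6 261.9] [500.9 123. ] [501.1 123.4  88.8]
pointer_tab 0.53 [170.1 261.7] [481.4  90. ] [481.4  90.   90. ]
valve 0.91 [221.1 259.9] [533.7 172. ] [512.4 138.   91.5]
valve 0.71 [171.7 392. ] [331.4 206.1] [342.9 187.5  40.6]
blow_block 0.61 [ 7.2 99.8] [ 566.1 -223.7] [ 554.3 -199.7   37.4]
hub 108 [532.18 177.9   97.68] [525.99 172.02  94.43] [539.58 185.06  99.44]
stem [532.79 178.54]
handle 793 ang -120.2605163546928 dist stem to line 0.8882621346210244 rad [20.79 94.23] z 89.70352817121972
tab 57 [479.1   90.08] 91.54905919223648 ang -121.25432163973962 r 103.47093178420869
arm 25 ang -33.00591422927903 dist stem to line 88.46178507992283 rad [-1.53  6.82] z 52.48553555204137
```

View pics/w5c.png

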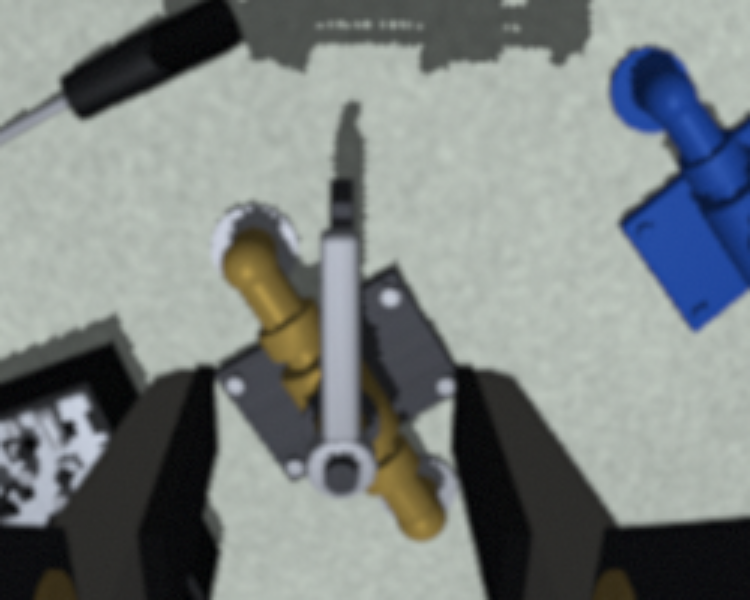

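In the crop the handle points straight at the tab: hub (470, 342), handle end (240, 340), tab (190, 342). The fit puts them about 1° apart, so the valve is set. Next is the lever.

```bash
python3 plan.py 470 -217 310 90
```

```text
t 7.45 now [484.5 100.5 304.5] yaw 149.1 j6 -2.4
turn [ 6.000e-04 -1.700e-03  6.569e-01] shift [ 0.9331 -0.5015 -0.0177] mm 318
```

Request:
{"method": "move_arm", "body": {
  "rows": [
    [0,0,0,0.11,-0.06,-0.01,0],
    [0,0,0,0.22,-0.12,-0.018,0],
    [0,0,0,0.34,-0.18,-0.018,0],
    [0,0,0,0.46,-0.24,-0.018,0],
    [0,0,0,0.57,-0.3,-0.018,0]
  ]
}}

```text
clock: 7.87
tool_pos: [473.7, -94.2, 310.6]
tool_rot: [-0.494, 0.87, 0.0, -0.001]
force: [0.9, 0.0, -0.3]
finger_gap: 18.7
finger_force: 0.0
```

Request:
{"method": "move_arm", "body": {
  "rows": [
    [0,0,0.07,0.1,-0.05,0,0],
    [0,0,0.14,0.2,-0.1,0,0],
    [0,0,0.21,0.3,-0.16,0,0],
    [0,0,0.28,0.363,-0.2,0,0],
    [0,0,0.35,0.363,-0.2,0,0]
  ]
}}

```text
clock: 8.28
tool_pos: [470.0, -220.5, 310.5]
tool_rot: [-0.235, 0.972, -0.0, -0.001]
force: [-0.6, 0.5, -0.5]
finger_gap: 0.6
finger_force: 0.0
```

Request:
{"method": "move_arm", "body": {
  "rows": [
    [0,0,0.07,0,0,0,0],
    [0,0,0.14,0,0,0,0],
    [0,0,0.21,0,0,0,0],
    [0,0,0.28,0,0,0,0],
    [0,0,0.307,0,0,0,0]
  ]
}}

```text
clock: 8.7
tool_pos: [469.9, -216.7, 310.3]
tool_rot: [0.003, 1.0, 0.0, -0.001]
force: [-0.8, -0.5, -0.9]
finger_gap: 0.6
finger_force: 0.0
```

```bash
python3 look2.py 6; python3 - <<'E'
from h import *
import pickle
np.set_printoptions(precision=1,suppress=True)
c=pickle.load(open('c6.pkl','rb'))
P=np.array([at_depth(c,i,j) for i in range(384) for j in range(512) if c['z_map'][i,j]>0])
d=np.hypot(P[:,0]-558,P[:,1]+220)
k=P[(d<70)&(P[:,2]>125)&(P[:,2]<146)]; print('knob',len(k),k.min(0),k.max(0),k.mean(0))
# sphere fit, R=10.5
from scipy.optimize import least_squares
f=least_squares(lambda q:np.linalg.norm(k-q,axis=1)-10.5,k.mean(0)-[0,0,6],loss='soft_l1');print(f.x,f.cost)
b=P[(d<60)&(P[:,2]>36)&(P[:,2]<43)];print('block top',len(b),b.min(0),b.max(0),cv2.minAreaRect(b[:,:2].astype(np.float32)))
E
```

```text
8.7 [ 469.9 -216.7  310.3] [-0.4  0.2  1.9  0.   1.1 -2. ]
[[   0.     1.     0.3  386.4]
 [   1.    -0.    -0.  -217.4]
 [   0.     0.3   -1.   392.6]
 [   0.     0.     0.     1. ]]
handle_grip 0.63 [197.9 501. ] [497.4 124.5] [495.3 117.8  89. ]
pointer_tab 0.69 [187.8 490.1] [480.1  88.8] [479.9  88.4  90.4]
valve 0.88 [199.1 484.9] [528.5 172. ] [517.8 142.8  29.4]
lever_knob 0.96 [210.5  97. ] [ 489.4 -390.5] [ 486.2 -385.2  140.1]
blow_block 0.72 [230.  259.6] [ 569.8 -220.7] [ 460.4 -218.7  234.2]
blow_block 0.6 [195.6 140.1] [ 516.6 -396.5] [ 500.2 -374.    49.5]Traceback (most recent call last):
  File "<stdin>", line 7, in <module>
    return umr_minimum(a, axis, None, out, keepdims, initial, where)
ValueError: zero-size array to reduction operation minimum which has no identity
```

View pics/w6.png

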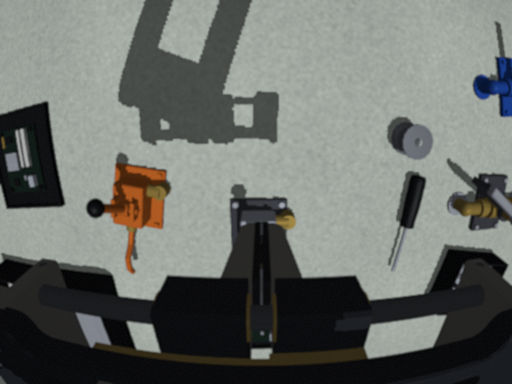

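The closed fingers hide the lever here. The real block is at px (215, 260) and the orange one is at (195, 140). I'll back off and open the gripper to see it.

Request:
{"method": "move_arm", "body": {
  "rows": [
    [0,0,0,0.1,0,0,91],
    [0,0,0,0.2,0,0,91],
    [0,0,0,0.2,0,0,91],
    [0,0,0,0.2,0,0,91]
  ]
}}

```text
clock: 9.38
tool_pos: [409.2, -216.8, 311.6]
tool_rot: [0.0, 1.0, -0.0, 0.0]
force: [0.7, 0.5, 0.1]
finger_gap: 24.8
finger_force: 0.0
```

```bash
python3 look2.py 7; cat > knob.py <<'E'
from h import *
import pickle
np.set_printoptions(precision=1,suppress=True)
c=pickle.load(open('c7.pkl','rb'))
P=np.array([at_depth(c,i,j) for i in range(384) for j in range(512) if c['z_map'][i,j]>0])
d=np.hypot(P[:,0]-558,P[:,1]+220)
k=P[(d<70)&(P[:,2]>125)&(P[:,2]<146)]; print('knob',len(k),k.min(0),k.max(0),k.mean(0))
from scipy.optimize import least_squares
f=least_squares(lambda q:np.linalg.norm(k-q,axis=1)-10.5,k.mean(0)-[0,0,6],loss='soft_l1');print(f.x,f.cost)
b=P[(d<60)&(P[:,2]>36)&(P[:,2]<43)];print('block top',len(b),b.min(0),b.max(0),cv2.minAreaRect(b[:,:2].astype(np.float32)))
b=P[(d<75)&(P[:,2]>5)&(P[:,2]<11)];print('plate',len(b),b.min(0),b.max(0),cv2.minAreaRect(b[:,:2].astype(np.float32)))
E
python3 knob.py
```

```text
9.3833 [ 409.2 -216.8  311.6] [-0.5  0.1  2.   0.   1.1 -2.1]
[[   0.     1.     0.3  325.6]
 [   1.     0.    -0.  -218. ]
 [  -0.     0.3   -1.   393.6]
 [   0.     0.     0.     1. ]]
handle_grip 0.9 [240.9 489.1] [503.5 122.9] [499.9 116.   89.3]
handle_grip 0.71 [178.1 396.9] [408.9 -60.3] [426.5 -26.8  17.1]
pointer_tab 0.78 [227.5 479.1] [476.1  85.2] [477.6  88.2  87. ]
valve 0.96 [230.5 475.3] [526.1 166.9] [499.  114.7  53.3]
valve 0.74 [122.5 509.9] [328.3 209.5] [328.1 165.9  40.1]
lever_knob 0.89 [297.5 256.7] [ 531.2 -223. ] [ 525.  -222.9  140. ]
lever_knob 0.69 [257.3 102.5] [ 488.  -397.9] [ 482.5 -391.8  140.8]
blow_block 0.8 [262.7 256.5] [ 566.4 -225.4] [ 537.1 -224.5   47.9]
blow_block 0.65 [232.3 145.6] [ 518.  -396.9] [ 494.6 -375.1   48. ]
knob 220 [ 523.3 -232.5  126.4] [ 537.8 -212.8  142.7] [ 528.5 -222.4  136.9]
[ 534.5 -222.3  132.3] 28.06928264829191
block top 88 [ 534.  -244.7   36. ] [ 536.8 -200.4   42.9] ((535.2249755859375, -222.61624145507812), (2.6654045581817627, 44.304264068603516), 0.7553291916847229)
plate 692 [ 519.2 -254.6    5. ] [ 607.9 -182.    11. ] ((563.4713134765625, -218.10952758789062), (72.573486328125, 88.68920135498047), 89.71373748779297)
```

View pics/w7.png

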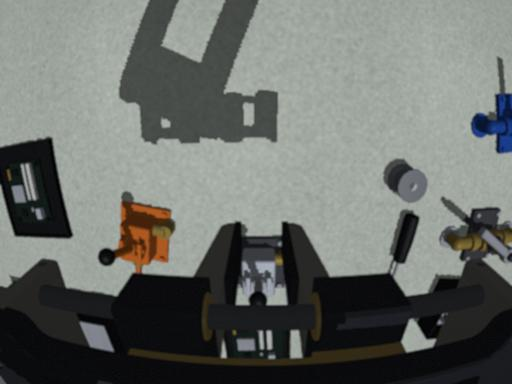

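The picture shows the knob at (300, 258) in front of the aluminium block, leaning towards the robot. It measures about (533, -222.5, 132). I'll lower the closed fingers on its -x side.

Request:
{"method": "move_arm", "body": {
  "rows": [
    [0,0,0,-0.06,-0.019,0.09,0],
    [0,0,0,-0.12,-0.019,0.18,0],
    [0,0,0,-0.18,-0.019,0.27,0],
    [0,0,0,-0.25,-0.019,0.352,0],
    [0,0,0,-0.25,-0.019,0.352,0]
  ]
}}

```text
clock: 10.15
tool_pos: [486.3, -221.8, 201.2]
tool_rot: [-0.0, 1.0, 0.001, -0.002]
force: [-0.7, 1.0, 0.7]
finger_gap: 23.6
finger_force: 0.0
```

Request:
{"method": "move_arm", "body": {
  "rows": [
    [0,0,0,0,0,0,0],
    [0,0,0,0,0,0,0],
    [0,0,0,-0.03,0,0,0],
    [0,0,0,-0.06,0,0,0]
  ]
}}

```text
clock: 10.48
tool_pos: [503.5, -222.9, 207.4]
tool_rot: [0.0, 1.0, -0.0, 0.001]
force: [0.5, 0.7, 0.4]
finger_gap: 0.5
finger_force: 0.0
```

```bash
python3 plan.py 565 -222.5 206 90
```

```text
t 10.4833 now [ 503.5 -222.9  207.4] yaw 89.9 j6 -1.99
turn [-0.0006  0.0014 -0.0006] shift [-0.2048  0.0015  0.0053] mm 61
```

Request:
{"method": "move_arm", "body": {
  "rows": [
    [0,0,0,-0.04,0,0,0],
    [0,0,0,-0.085,0,0,0],
    [0,0,0,-0.13,0,0,0],
    [0,0,0,-0.17,0,0,0],
    [0,0,0,-0.205,0,0,0]
  ]
}}

```text
clock: 10.9
tool_pos: [565.4, -222.6, 206.2]
tool_rot: [0.0, 1.0, -0.0, -0.0]
force: [-6.3, -0.6, -2.1]
finger_gap: 0.4
finger_force: 2.8
```

Request:
{"method": "move_arm", "body": {
  "rows": [
    [0,0,0,-0.007,0,0,0],
    [0,0,0,-0.013,0,0,0],
    [0,0,0,-0.013,0,0,0]
  ]
}}

```text
clock: 11.15
tool_pos: [568.2, -222.6, 205.5]
tool_rot: [0.0, 1.0, 0.0, -0.001]
force: [-6.0, -0.6, 2.6]
finger_gap: 0.1
finger_force: 2.7
```

Request:
{"method": "move_arm", "body": {
  "rows": [
    [0,0,0,-0.007,0,0,0],
    [0,0,0,-0.01,0,0,0],
    [0,0,0,-0.01,0,0,0]
  ]
}}

```text
clock: 11.4
tool_pos: [570.3, -222.5, 205.2]
tool_rot: [0.0, 1.0, 0.0, -0.001]
force: [-6.4, -1.0, 0.2]
finger_gap: 0.4
finger_force: 3.1
```

Request:
{"method": "move_arm", "body": {
  "rows": [
    [0,0,0,-0.007,0,0,0],
    [0,0,0,-0.01,0,0,0],
    [0,0,0,-0.01,0,0,0]
  ]
}}

```text
clock: 11.65
tool_pos: [572.8, -222.5, 204.9]
tool_rot: [0.0, 1.0, 0.0, -0.002]
force: [-7.6, -2.8, -0.6]
finger_gap: 0.4
finger_force: 3.2
```

Request:
{"method": "move_arm", "body": {
  "rows": [
    [0,0,0,-0.005,0,0,0],
    [0,0,0,-0.008,0,0,0],
    [0,0,0,-0.008,0,0,0]
  ]
}}

```text
clock: 11.9
tool_pos: [574.3, -222.5, 204.5]
tool_rot: [0.0, 1.0, 0.0, -0.003]
force: [-9.8, -2.1, -0.4]
finger_gap: 0.5
finger_force: 4.9
```

Request:
{"method": "move_arm", "body": {
  "rows": [
    [0,0,0,-0.004,0,0,0],
    [0,0,0,-0.007,0,0,0],
    [0,0,0,-0.007,0,0,0]
  ]
}}

```text
clock: 12.15
tool_pos: [575.0, -222.4, 204.3]
tool_rot: [-0.0, 1.0, 0.001, -0.005]
force: [-15.7, -2.0, 3.4]
finger_gap: 0.3
finger_force: 8.0
```

The force climbs steeply while the motion stalls, so the lever is at its stop. I'll hold it briefly, then back off.

Request:
{"method": "move_arm", "body": {
  "rows": [
    [0,0,0,-0.003,0,0,0],
    [0,0,0,-0.003,0,0,0],
    [0,0,0,-0.003,0,0,0]
  ]
}}

```text
clock: 12.4
tool_pos: [575.3, -222.4, 204.3]
tool_rot: [-0.0, 1.0, 0.001, -0.005]
force: [-18.4, -3.4, 4.6]
finger_gap: 0.4
finger_force: 9.2
```

Request:
{"method": "move_arm", "body": {
  "rows": [
    [0,0,0,0.05,0,0,0],
    [0,0,0,0.12,0,0,0],
    [0,0,0,0.2,0,0,0],
    [0,0,0,0.28,0,0,0],
    [0,0,0,0.36,0,0,0]
  ]
}}

```text
clock: 12.82
tool_pos: [471.4, -222.5, 205.9]
tool_rot: [0.0, 1.0, -0.0, 0.001]
force: [-0.4, -0.3, 0.6]
finger_gap: 0.7
finger_force: 0.0
```

Request:
{"method": "move_arm", "body": {
  "rows": [
    [0,0,0,0.1,0,-0.06,91],
    [0,0,0,0.19,0,-0.15,91],
    [0,0,0,0.19,0,-0.25,91],
    [0,0,0,0.19,0,-0.35,91],
    [0,0,0,0.19,0,-0.35,91]
  ]
}}

```text
clock: 13.23
tool_pos: [417.1, -223.9, 316.7]
tool_rot: [0.0, 1.0, -0.002, 0.005]
force: [1.5, -0.8, 0.5]
finger_gap: 31.5
finger_force: 0.0
```

```bash
python3 look2.py 7; python3 knob.py | head -2; python3 - <<'E'
from h import *
np.set_printoptions(precision=1,suppress=True)
c=cam('top')
for k,z in {'pointer_tab':90,'handle_grip':83,'valve_stem':83,'parts_bin':0,'screwdriver':0,'wire_spool':0}.items():
    for m in r.mark_of(k,c)[:2]: print(k,round(m['score'],2),at_z(c,*m['centre'],z)[:2])
cv2.imwrite('pics/top9.png',cv2.resize(c['img'][130:270,120:330],(798,532),interpolation=3))
E
```

```text
13.2333 [ 417.1 -223.9  316.7] [-0.5  0.1  1.9  0.   1.1 -2.1]
[[   0.     1.     0.3  332.8]
 [   1.     0.    -0.  -224.6]
 [  -0.     0.3   -1.   398. ]
 [   0.     0.     0.     1. ]]
valve_stem 0.68 [249.3 510.1] [537.2 181.6] [532.6 172.5  90.1]
handle_grip 0.83 [235.4 491.8] [507.1 122.3] [504.4 116.8  88. ]
handle_grip 0.41 [248.7 398.3] [515.4 -47.3] [556.   -7.9  13. ]
pointer_tab 0.58 [223.3 486.5] [482.6  95. ] [484.5  99.1  86.1]
valve 0.84 [225.7 478. ] [530.  166.6] [516.4 139.7  27.4]
valve 0.37 [231.  491.8] [543.5 209.9] [496.2 112.3  89.4]
lever_knob 0.69 [250.1 110.5] [ 490.9 -396.6] [ 484.4 -389.5  142.9]
lever_knob 0.62 [290.6 263.2] [ 535.8 -223.8] [ 528.1 -223.8  142.1]
blow_block 0.88 [221.8 148.9] [ 513.8 -400. ] [ 491.9 -378.9   48. ]
blow_block 0.75 [256.2 263.5] [ 569.3 -223.1] [ 540.1 -223.3   49.2]
knob 273 [ 523.5 -231.7  126.4] [ 542.6 -212.   143.3] [ 530.3 -222.2  137.8]
[ 534.7 -222.1  132.2] 36.82256460311809
pointer_tab 0.71 [555.7   0. ]
handle_grip 0.63 [492.9 132.7]
handle_grip 0.57 [264.7 190.7]
valve_stem 0.96 [534.3 177.6]
valve_stem 0.65 [333.3 215.2]
parts_bin 0.87 [684.  169.3]
screwdriver 0.81 [569.1   3. ]
wire_spool 0.73 [430.8  -6.8]
```

View pics/top9.png

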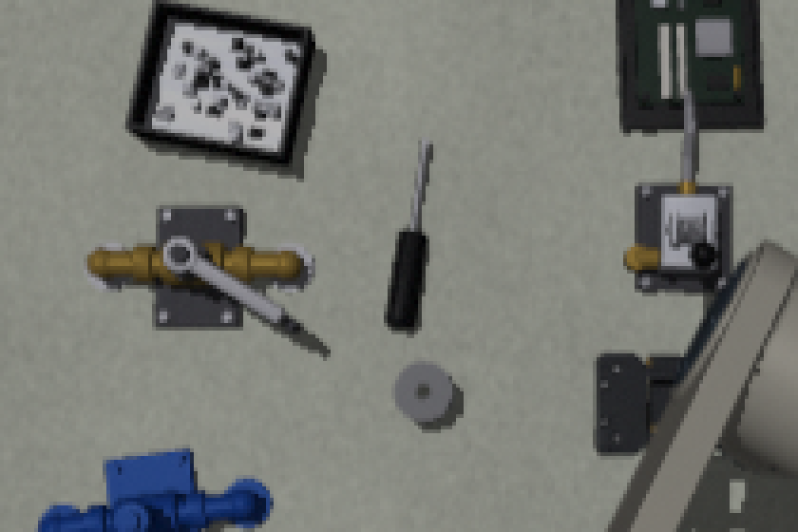

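The crop shows the handle on its pointer (hub (253, 180), tab (322, 290)) and the lever knob back at rest at (255, 703). The wrist fit puts the knob at (534.7, -222.1, 132.2), the same place as before the push. The bin, screwdriver and spool are untouched and the arm is clear, so I'm handing the job in.

```bash
python3 -c "
from bench import r
print(r.finish_job())"
```

```text
the job is handed in; nothing more can be done
None
```

I set the valve handle to within about 1° of its pointer, then pushed the lever to its stop and let it spring back to rest. The bystanders and board were left alone, and I handed the job in at about 13 s (no verdict was returned).

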